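Shut and lock the fryer's drain valve

ROBOT

A 6-joint arm with a two-finger parallel gripper is mounted at the origin on the work surface. World frame = base frame: x ahead of the robot, y to its left, z up, the work surface at z = 0. Lengths are in m, angles in degrees, forces in N, time in s.
With the tool pointing down it reaches from about 0.225 to 0.875 m from the base axis. Payload 3.4 kg.
Tool frame: the origin (TCP) lies midway between the tips of the shut fingers; the grasp point (between the pads) lies 19 mm behind it; z points along the fingers, y is the line along which they close (so a half turn about z gives the same grasp; the last joint's range is limited). The gripper opens to 85 mm and grips with 20 to 120 N. Pads are 22 mm wide; open, the fingers measure 114 mm over their backs; the gripper's body (76 mm by 85 mm) begins 54 mm behind the grasp point. The pads swing forward as they close: fully open they stand 13 mm farther back than shut.
Start: joints at [-77.521, 15.808, 86.224, -0, 77.962, -6.933], TCP at [0.191, -0.542, 0.231] pointing down, gripper open.
Joint ranges: [-165.64, 165.64], [-43.16, 119.46], [12.63, 154.43], [-67.54, 247.53], [6.08, 155.33], [-154.97, 154.97]. Speed limits (degrees/s): [147.25, 147.25, 180, 180, 180, 180].

INTERFACE

Orientations are given as [roll, pitch, yaw] about the fixed x, y, z axes, in that order (R = Rz(yaw) Ry(pitch) Rx(roll)).
In Python, from bench import move_to, line_to, goto_joints, grip, dwell, inverse_kinematics, sense, read_camera, camera_info, IKError, sign_off gives the robot as it stands. Calls block until the motion is done:
- move_to(position, orientation): joint-space move of the TCP to a pose.
- line_to(position, orientation=None, speed=0.15, threshold=None): straight line of the TCP; orientation=None keeps the orientation; speed is the mean speed in m/s. With threshold (N) it stops when the force on the tool has changed by that much, and returns True; else False.
- goto_joints(angles): joint-space move.
- grip(opening): finger opening in m; the grip force is fixed at half the most; returns when the fingers have stopped.
- dwell(seconds).
- inverse_kinematics(position, orientation): joint angles nearest the present ones, or None.
- sense(): the state.
- read_camera(name): name is "scene" or "top" or "wrist"; returns the picture (420x560x3 uint8, blue, green, red); there is no depth.
- camera_info(name): a dict with "fov_y" (degrees; the focal length in pixels is half the picture's height over the tangent of half this angle, whatever the lens; pixels are square), "cx", "cy" (the principal point, pixels), "xyz" and "orientation" of the camera in the world. Camera axes: x right, y up, looking along -z (the intrinsics and any distortion apply to the point x, -y, -z); pixel columns grow to the right and rows downward; lengths in m; the calibration is good to about 2 mm. A picture is of the moment at which its call begins: read the wrist's pose just before it. camera_info takes no time and is no camera call; for the wrist camera it gives the pose at the moment of the call.
A pose or a line that the arm cannot do raises IKError and nothing moves.
- sign_off(): hands the job in; it is judged then, once.
The state is a dict: "time_s": time; "q": joint angles; "qvel": joint speeds; "joint_efforts": joint torques, N m; "ee_pos": TCP position; "tool_rot": TCP orientation; "wrist_force": force on the tool from outside, world axes, zero at the start; "ft_torque": the same for the moment, N m; "width": finger opening in m; "grip_force": force on a finger pad.
Only numpy, scipy, OpenCV 4.12 (cv2) and the standard library are available. Lean on these libraries where they do the work, as an engineer would, in place of code of your own. Each camera call takes 0.05 s, during which the arm holds its last target. There are 200 camera calls.

TASK

The deep fryer has been drained and will be filled again. Push the drain valve's lever round through its arc until it is hard against the closed stop (it stiffens towards the end as the seats tighten; push firmly, but never with more than 25 N); only then take the locking pin out of its parking hole, put it fully home through the lever into the lock plate, let go, and leave everything else where it stands.

Things in the scene. Friction and masses are not known exactly. Their poses are not given: they have to be found in the camera images.
- fryer: fixed stainless deep fryer. Frame: origin on the table under the valve stem, z up, -x points straight out of the fryer's front: across the table to the robot's right (world -y, within 0.3 rad). Front face at x = +130 mm; behind it the body is 400 deep, 280 wide (y -195 to +85), 290 high. Drain pipe, brass ball valve and elbow lie along x from 130 to -95 mm, tops under 110 mm height
- valve_lever (a joint): lever's angle about the vertical stem, rad. 0: open, along the fryer's -x; grows anticlockwise from above; 1.571: closed, along the fryer's -y, against a rigid stop. Starts between 0 and 0.5. Takes 1 N m near open, rising steadily as the seats tighten to 1.7 N m at the stop (15 N at 112 mm from the stem); stays where it is left. Force on it never above 25 N, both fingers' squeeze counted
- stem (a point): the lever's turning axis at mid-height of its bar (131 mm above the table); a nut on it rises to 145 mm. The bar is flat steel, 6 thick (128 to 134 mm above the table), up to 34 wide
- lever_grip (a point): middle of the lever's black rubber sleeve, 117.5 mm out from the stem axis, 131 mm above the table; its x axis points outward along the lever. The sleeve reaches from 80 to 155 mm from the stem axis, is 24 wide and 14 high (124 to 138 mm above the table); nothing stands beside it or within 20 mm below it
- lever_hole (a point): centre of the 11 mm hole in the lever, 52 mm from the stem axis, at the bar's top face; turns with the lever
- lock_hole (a point): fixed to the fryer: where the lever's hole lies when the lever is at the closed stop, at the bar's top face (134 mm). Below it (top at 125 mm) is the 11 mm lock hole of the lock plate, a fixed steel strip 150 long along the fryer's y, 34 wide, 6 thick, crossing under the lever at the stem
- park_hole (a point): mouth of the 11 mm parking hole in the lock plate's other end, 52 mm from the stem along the fryer's +y, at the plate's top face (125 mm); fixed to the fryer
- pin: loose steel locking pin, 60 g, standing upright in the parking hole. Origin: underside of its collar, z up along the pin. Below it a shank 8 in diameter and 30 long, tip tapered; above it the collar (22 across, 4 thick), then a round grip 18 across, 4 to 42 mm above the origin. Home: shank through lever and lock plate, collar flat on the lever, origin at point lock_hole
- drain_tray: shallow stainless drain tray 170 x 260 x 38, on the table under the drain outlet; origin: centre of its underside
- sauce_bottle: brown sauce bottle with red cap, 60 across, 160 tall, standing in front of the drain tray; origin: centre of its underside
- cup: steel cup 76 across, 75 tall; origin: centre of its underside
- tongs: steel serving tongs lying flat, 260 long, 20 high; origin: middle, at table height
- spatula: orange-handled spatula lying flat; origin: at table height
- bowl: steel bowl 150 across, 60 high; origin: centre of its underside

How it is judged:
By the outcome, as a careful person would: the job done as asked, in the order asked, and still so for the second after the job is handed in, with the robot touching nothing.
It also fails if it takes over 66 s, if anything falls off the work surface, if the arm or the gripper's body presses on something with over 40 N, if the wrist force passes 120 N, or if a joint passes its speed limit or range.

## Working session

There is one attempt and no reset: what is moved stays moved. The work goes in short steps, each a Python script; the robot and the scene stay as the last script left them, time stands still between calls to the robot, and variables do not carry over. Pictures are saved under pics/ and viewed, at most 10 in all, crops included, and the job is handed in when it is done.

```bash
ls; mkdir -p pics
python3 - <<'E'
from bench import *
import cv2
for n in ["scene","top","wrist"]:
    i=camera_info(n); print(n,i)
    cv2.imwrite(f"pics/{n}0.png",read_camera(n))
s=sense();print(s['time_s'],s['ee_pos'],s['tool_rot'],s['wrist_force'],s['width'])
E
```

```text
pics
scene {'fov_y': 46.480141013122875, 'cx': 281.2555137826071, 'cy': 212.6424418754154, 'xyz': array([1.02241919, 0.15307393, 0.84328925]), 'orientation': array([ 38.26315801,   0.24564369, 116.50926416])}
top {'fov_y': 46.035608647563976, 'cx': 284.1796464887859, 'cy': 210.93547124683283, 'xyz': array([ 0.40184043, -0.07128473,  1.03443039]), 'orientation': array([  6.10096163,  -0.09279453, -90.93063637])}
wrist {'fov_y': 64.50842929624677, 'cx': 278.4197605957834, 'cy': 210.90960171579, 'xyz': array([ 0.25770507, -0.51643007,  0.37429978]), 'orientation': array([-16.0318028 ,   0.12159517, -70.611685  ])}
0.15 [ 0.19101457 -0.54192988  0.23064652] [-1.79921730e+02 -9.88672402e-03  1.94114024e+01] [1.02415927 0.52582621 0.07651954] 0.08552667313270489
```

View pics/top0.png

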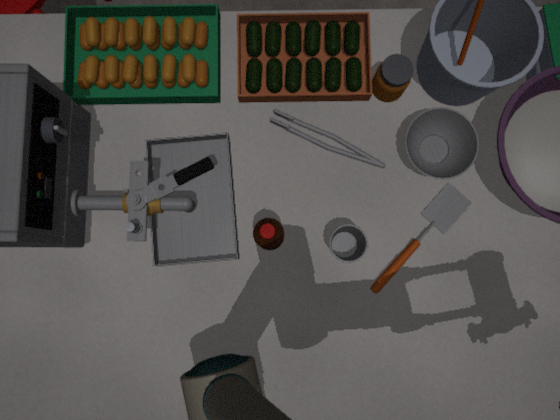

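View pics/scene0.png

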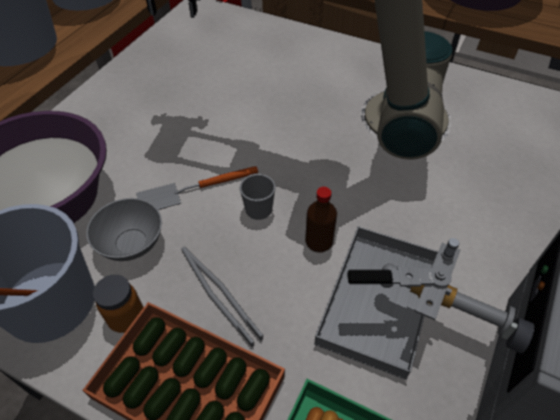

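```bash
cat > h.py <<'E'
import numpy as np
from scipy.spatial.transform import Rotation as R
def rot(o): return R.from_euler('xyz',o,degrees=True).as_matrix()
def px2w(info,uv,z):
    f=210/np.tan(np.radians(info['fov_y']/2))
    d=rot(info['orientation'])@np.array([(uv[0]-info['cx'])/f,-(uv[1]-info['cy'])/f,-1])
    o=np.array(info['xyz']); return o+d*(z-o[2])/d[2]
def w2px(info,p):
    f=210/np.tan(np.radians(info['fov_y']/2))
    c=rot(info['orientation']).T@(np.array(p)-info['xyz'])
    return np.array([info['cx']+f*c[0]/-c[2],info['cy']-f*c[1]/-c[2]])
E
python3 - <<'E'
import cv2
from h import *
from bench import camera_info
im=cv2.imread('pics/top0.png')
cv2.imwrite('pics/top0c.png',cv2.resize(im[130:280,60:250],None,fx=4,fy=4,interpolation=cv2.INTER_CUBIC))
i=camera_info('top')
for uv,z in [((141,201),.14),((214,160),.131),((176,179),.131),((137,165),.125),((136,228),.167)]: print(px2w(i,uv,z).round(4))
E
```

```text
[0.5198 0.1864 0.14  ]
[0.5956 0.0545 0.131 ]
[0.561  0.1248 0.131 ]
[0.5897 0.1992 0.125 ]
[0.4685 0.1867 0.167 ]
```

View pics/top0c.png

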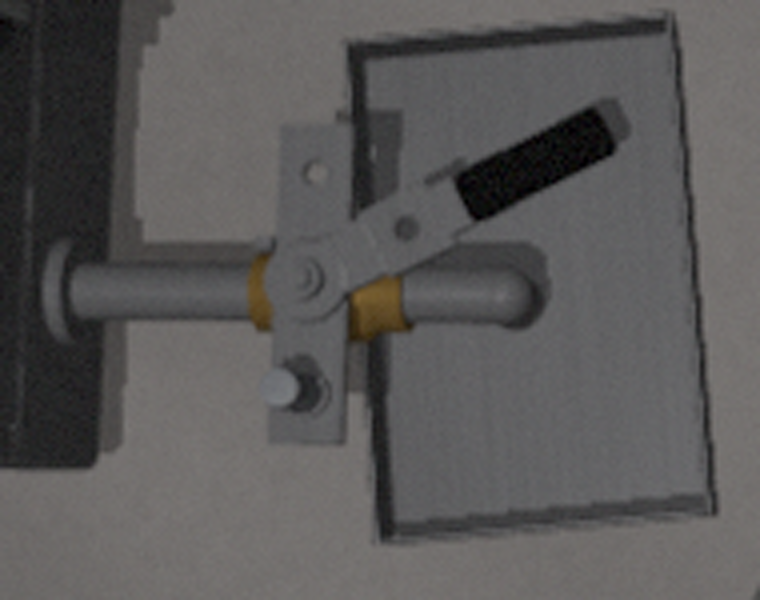

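Run:
```python
from h import *
from bench import camera_info
i=camera_info('top')
P={k:px2w(i,(60+u/4,130+v/4),z) for k,(u,v,z) in dict(nut=(304,277,.145),lock=(316,172,.125),pin=(279,386,.167),lh=(406,229,.134),sl=(537,160,.138)).items()}
for k,p in P.items():
    d=p-P['nut'];print(k,p.round(4),np.hypot(*d[:2]).round(4),np.degrees(np.arctan2(d[1],d[0])).round(1))
```

```text
nut [0.5225 0.194  0.145 ] 0.0 0.0
lock [0.5745 0.1952 0.125 ] 0.052 1.3
pin [0.4714 0.1977 0.167 ] 0.0513 175.9
lh [0.5455 0.1508 0.134 ] 0.049 -62.0
sl [0.576  0.0899 0.138 ] 0.1171 -62.8
```

```bash
cat >> h.py <<'E'
S=np.array([.5225,.1945]); RP=.125; ZP=.115
def pose(th,off,z=ZP,flip=0,r=RP):
    t=np.radians(th); u=np.array([np.cos(t),np.sin(t)]); n=np.array([-u[1],u[0]])
    p=S+r*u-off*n
    return [p[0],p[1],z],[180,0,th+(90 if not flip else -90)]
E
python3 - <<'E'
from h import *
from bench import *
i=camera_info('top'); print('bottle',px2w(i,(268,232),.16).round(3))
for fl in (0,1):
    for a in [(-62.5,.05,.25),(-62.5,.05),(-62.5,.024),(-30,.024),(0,.02),(0,.1)]:
        q=inverse_kinematics(*pose(*a,flip=fl)); print(fl,a,None if q is None else np.round(q))
for y in (0,180,-180): print(y,[np.round(inverse_kinematics([x,.196,.135],[180,0,y])) for x in(.47,.574)])
E
```

```text
bottle [ 0.458 -0.045  0.16 ]
0 (-62.5, 0.05, 0.25) [-1. 12. 89. -0. 79. 62.]
0 (-62.5, 0.05) [ -1.  18. 101.  -0.  61.  62.]
0 (-62.5, 0.024) [ 0. 20. 98. -0. 62. 63.]
0 (-30, 0.024) [ 4. 25. 89. -0. 66. 34.]
0 (0, 0.02) [ 9. 28. 83. -0. 68.  9.]
0 (0, 0.1) [ 2. 27. 86. -0. 67.  2.]
1 (-62.5, 0.05, 0.25) [  -1.   12.   89.    0.   79. -118.]
1 (-62.5, 0.05) [  -1.   18.  101.    0.   61. -118.]
1 (-62.5, 0.024) [   0.   20.   98.    0.   62. -117.]
1 (-30, 0.024) [   4.   25.   89.    0.   66. -146.]
1 (0, 0.02) None
1 (0, 0.1) None
0 [array([ 15.,  15., 103.,  -0.,  63., 105.]), array([ 12.,  22.,  91.,  -0.,  67., 102.])]
180 [array([ 15.,  15., 103.,   0.,  63., -75.]), array([ 12.,  22.,  91.,   0.,  67., -78.])]
-180 [array([ 15.,  15., 103.,   0.,  63., -75.]), array([ 12.,  22.,  91.,   0.,  67., -78.])]
```

Run:
```python
from h import *
from bench import *
grip(0); move_to(*pose(-62.5,.05,.25)); line_to(*pose(-62.5,.05)); dwell(.3)
s0=sense(); F0=np.array(s0['wrist_force']); print('F0',F0.round(2),s0['time_s'],s0['width'])
print('contact',line_to(*pose(-62.5,.010),speed=.03,threshold=4))
def st():
    s=sense(); p=np.array(s['ee_pos']); return s,p,np.array(s['wrist_force'])-F0
s,p,F=st(); d=p[:2]-S
t=np.radians(-62.5); off=-(d@np.array([-np.sin(t),np.cos(t)])); print('off',off.round(4),F.round(1),p.round(4))
th=-62.5
while th<6:
    step=5 if th<-16 else 1.5
    th+=step
    lim=max(3,19-np.linalg.norm(F[:2]))
    hit=line_to(*pose(th,off),speed=.06 if step>2 else .02,threshold=lim)
    s,p,F=st(); print(round(th,1),hit,F.round(1),p.round(4),round(s['time_s'],2))
    if hit or np.linalg.norm(F[:2])>18: break
```

```text
F0 [-0.77  0.14 -0.1 ] 4.7333 0.00022429858077545645
contact True
off 0.022 [ 0.9  0.3 -0.5] [0.5606 0.0736 0.1143]
-57.5 False [-3.1 -3.7  1.7] [0.5683 0.0762 0.1141] 6.01
-52.5 False [-4.4 -4.   1.8] [0.5784 0.0803 0.1141] 6.34
-47.5 False [-3.3 -5.4  2. ] [0.5883 0.0854 0.1141] 6.67
-42.5 False [-2.5 -5.7  0.8] [0.5977 0.0913 0.1141] 7.01
-37.5 False [-1.8 -7.6  0.1] [0.6066 0.098  0.1142] 7.34
-32.5 False [-0.3 -8.5  0.4] [0.6148 0.1054 0.1142] 7.67
-27.5 False [-0.5 -9.2  0.4] [0.6225 0.1135 0.1142] 8.01
-22.5 False [ 0.9 -9.3 -0. ] [0.6294 0.1223 0.1142] 8.34
-17.5 False [  1.7 -11.2  -2.1] [0.6355 0.1316 0.1142] 8.68
-12.5 True [1.3 0.1 0.6] [0.638  0.1357 0.1137] 8.88
```

Run:
```python
from h import *
from bench import *
import cv2
s=sense();print(s['wrist_force'],s['ee_pos'],s['tool_rot'],s['q'])
cv2.imwrite('pics/w1.png',read_camera('wrist'));cv2.imwrite('pics/t1.png',cv2.resize(read_camera('top')[130:280,60:250],None,fx=4,fy=4,interpolation=cv2.INTER_CUBIC))
```

```text
[0.51857161 0.20059389 0.53031774] [0.63802793 0.13572652 0.11374761] [179.93363172   0.73866412  75.93382705] [ 6.30401287 27.00918837 85.90719449 -0.77576949 67.28039609 20.67060969]
```

View pics/w1.png

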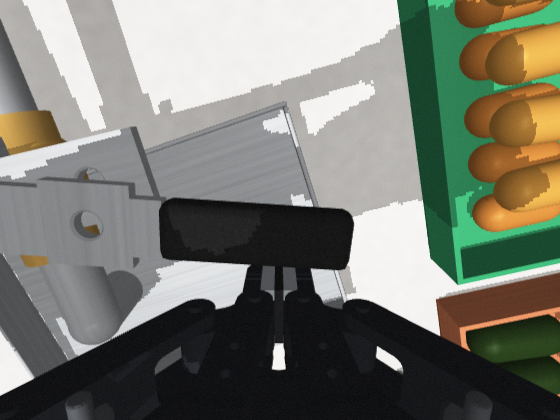

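```bash
cat > push.py <<'E'
import sys
from h import *
from bench import *
F0=np.array([-.77,.14,-.1])
for th,sp,lim in [(-9,.03,19.5),(5,.02,19.5)]:
    hit=line_to(*pose(th,.022),speed=sp,threshold=lim); s=sense()
    print(th,hit,(np.array(s['wrist_force'])-F0).round(1),np.round(s['ee_pos'],4),np.round(s['tool_rot'],1),round(s['time_s'],2))
    if hit: break
    F=np.array(s['wrist_force'])-F0
    if th<0:  # unload before the last stroke
        line_to(*pose(th,.028),speed=.03); dwell(.1); print(sense()['wrist_force'].round(1))
E
python3 push.py
```

```text
-9 False [  2.2 -12.4  -4. ] [0.6424 0.1476 0.1136] [-180.     0.6   81. ] 9.78
[ 0.8 -1.5 -0.3]
5 True [ 1.2 -1.3  1.4] [0.6495 0.1719 0.1149] [180.    0.9  93.7] 11.72
```

Run:
```python
from h import *
from bench import *
import cv2
line_to(*pose(0,.05),speed=.1)
p=sense()['ee_pos']; line_to([p[0],p[1],.24],speed=.2)
move_to([.54,.19,.26],[180,0,180]); dwell(.3)
i=camera_info('wrist'); cv2.imwrite('pics/w2.png',read_camera('wrist')); 
import pickle; pickle.dump(i,open('w2.pkl','wb')); print(i,sense()['time_s'],sense()['ee_pos'])
for p in [(.5225,.194,.145),(.5745,.195,.134),(.4714,.196,.167)]: print(w2px(i,p).round())
```

```text
{'fov_y': 64.50842929624677, 'cx': 278.4197605957834, 'cy': 210.90960171579, 'xyz': array([0.47038405, 0.19223708, 0.40362162]), 'orientation': array([-1.60647995e+01, -2.99732964e-02,  8.99541018e+01])} 14.575 [0.54013608 0.18992267 0.25990076]
[281. 184.]
[282. 240.]
[284. 117.]
```

View pics/w2.png

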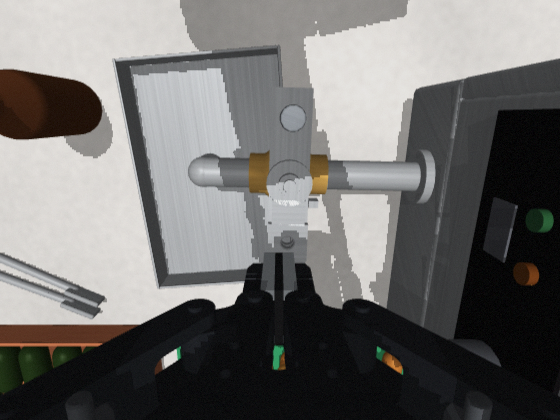

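Run:
```python
import cv2
im=cv2.imread('pics/w2.png')
cv2.imwrite('pics/w2c.png',cv2.resize(im[80:280,220:360],None,fx=3,fy=3,interpolation=cv2.INTER_CUBIC)[:600])
```

```text
(no output)
```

View pics/w2c.png

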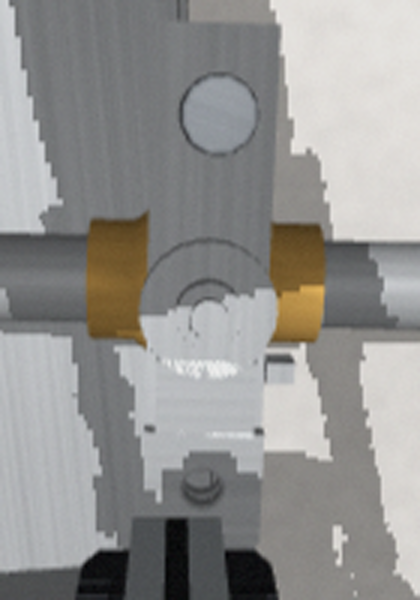

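Run:
```python
from h import *
import pickle
i=pickle.load(open('w2.pkl','rb'))
for n,u,v,z in [('pin',219,115,.167),('nut',209,313,.145),('hole',202,485,.134),('platecorners',165,22,.125),('pc2',279,25,.125),('stopblk',265,370,.131)]:
    print(n,px2w(i,(220+u/3,80+v/3),z).round(4))
```

```text
pin [0.4725 0.2023 0.167 ]
nut [0.523  0.2012 0.145 ]
hole [0.5758 0.2    0.134 ]
platecorners [0.4494 0.1897 0.125 ]
pc2 [0.4502 0.2196 0.125 ]
stopblk [0.5422 0.2177 0.131 ]
```

Run:
```python
from h import *
from bench import *
import cv2,pickle
O=[180,0,180]
grip(.05); move_to([.4725,.2023,.21],O); line_to([.4725,.2023,.136],speed=.08,threshold=6); print(sense()['ee_pos'],sense()['time_s'])
grip(0); s=sense(); print('w',s['width'],s['grip_force'],s['ee_pos'],s['wrist_force'])
line_to([.4725,.2023,.206],speed=.08); s=sense(); print(s['width'],s['wrist_force'])
line_to([.5758,.2000,.206],speed=.12); line_to([.5758,.2,.185],speed=.08); dwell(.3)
i=camera_info('wrist'); im=read_camera('wrist'); pickle.dump(i,open('w3.pkl','wb'))
cv2.imwrite('pics/w3.png',im); s=sense();print(s['ee_pos'],s['time_s'])
ez=.134+ .0
for n,p in [('tip',(.5758,.2,.125+.185-.136-.03)),('hole',(.5758,.2,.134))]: print(n,w2px(i,p).round())
c=w2px(i,(.5758,.2,.15)).astype(int); x,y=c; x0,y0=max(0,x-60),max(0,y-70)
print(x0,y0); cv2.imwrite('pics/w3c.png',cv2.resize(im[y0:y0+120,x0:x0+120],None,fx=5,fy=5,interpolation=cv2.INTER_CUBIC))
```

```text
[0.47302151 0.20241548 0.13650249] 16.6167
w 0.016083197293454993 58.41395437717438 [0.47280095 0.2018109  0.13662468] [-1.79880596 -3.35423096  3.74919001]
0.01630158664679211 [-0.44130238  0.05174054 -0.0133343 ]
[0.5760097  0.20003629 0.18536915] 19.8167
tip [274. 237.]
hole [274. 231.]
214 170
```

View pics/w3c.png

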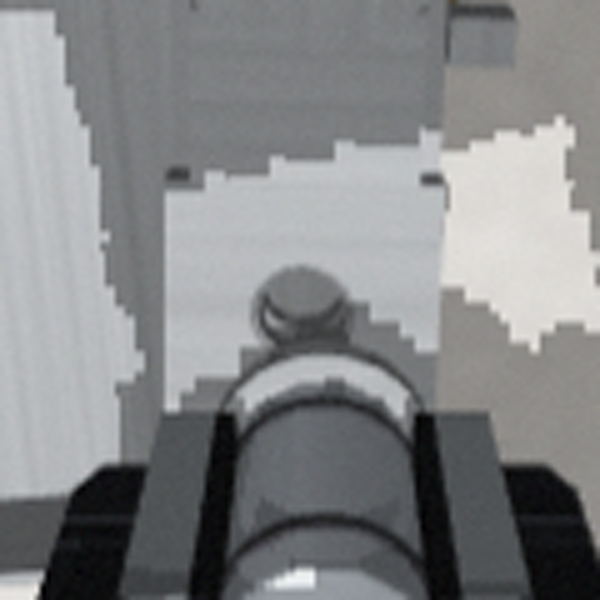

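Run:
```python
from h import *
import cv2,pickle
i=pickle.load(open('w3.pkl','rb')); im=cv2.imread('pics/w3.png')
x0,y0,k=244,210,10
c=cv2.resize(im[y0:y0+60,x0:x0+60],None,fx=k,fy=k,interpolation=cv2.INTER_CUBIC)
c=cv2.convertScaleAbs(c,alpha=1.4)
def circ(x,y,z,r,col):
    a=np.linspace(0,2*np.pi,60)
    P=np.array([(w2px(i,(x+r*np.cos(t),y+r*np.sin(t),z))-[x0,y0]+.5)*k for t in a]).astype(np.int32)
    cv2.polylines(c,[P],True,col,1)
circ(.5758,.2,.134,.0055,(0,0,255))
circ(.5758,.2,.178,.011,(0,255,0)); circ(.5758,.2,.174,.011,(0,255,0))
circ(.5758,.2,.148,.004,(255,0,0)); circ(.5758,.2,.144,.0025,(255,0,0))
cv2.imwrite('pics/w3d.png',c)
```

```text
(no output)
```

View pics/w3d.png

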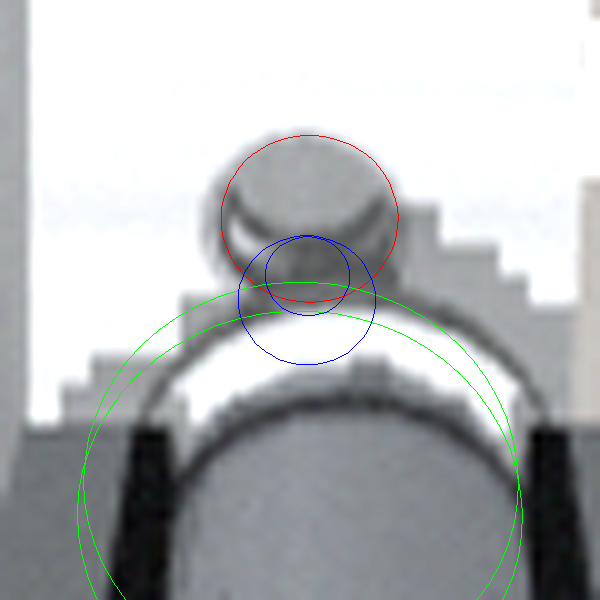

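Run:
```python
from h import *
from bench import *
line_to([.5754,.1974,.185],speed=.05); dwell(.2); F0=sense()['wrist_force'].copy()
for z in (.168,.157,.1465):
    hit=line_to([.5754,.1974,z],speed=.03,threshold=6); s=sense()
    print(z,hit,(s['wrist_force']-F0).round(1),s['ft_torque'].round(2),s['ee_pos'].round(4),round(s['time_s'],1))
    if hit: break
```

```text
0.168 False [ 0.4  0.  -0. ] [ 0.    0.01 -0.01] [0.5753 0.1974 0.1679] 21.0
0.157 False [ 0.4 -0.3  0.2] [ 0.02 -0.04 -0.03] [0.5753 0.1974 0.1568] 21.5
0.1465 False [-0.4  0.6 -0.1] [-0.02 -0.01 -0.01] [0.5752 0.1973 0.1463] 22.0
```

Run:
```python
from h import *
from bench import *
import cv2
hit=line_to([.5754,.1974,.1435],speed=.015,threshold=4); s=sense(); print(hit,s['wrist_force'].round(1),s['ee_pos'].round(4))
grip(.05); dwell(.3); line_to([.5754,.1974,.24],speed=.12)
move_to([.51,.12,.30],[180,0,180]); dwell(.3)
i=camera_info('wrist'); im=read_camera('wrist'); t=read_camera('top')
u,v=w2px(i,(.5754,.1985,.15)).astype(int); print(u,v,sense()['time_s'])
x0,y0=max(0,min(u-60,440)),max(0,min(v-80,300))
a=cv2.resize(im[y0:y0+120,x0:x0+120],(400,400),interpolation=cv2.INTER_CUBIC)
b=cv2.resize(t[140:240,90:190],(400,400),interpolation=cv2.INTER_CUBIC)
cv2.imwrite('pics/fin.png',np.hstack([a,b]))
```

```text
True [-0.3 -0.9  4.9] [0.5755 0.1974 0.1456]
357 262 24.825
```

View pics/fin.png

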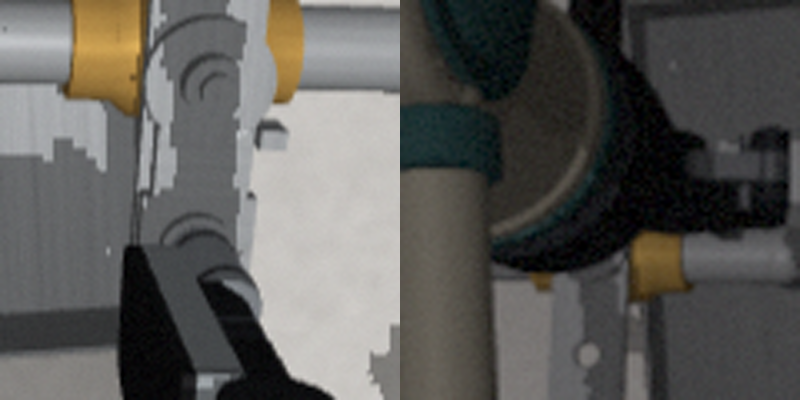

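```bash
python3 -c "
from bench import *
print(sign_off())"
```

```text
the job is handed in; nothing more can be done
None
```

The lever is closed against its stop, the pin is home through the lever into the lock plate and released, and the job was handed in at about 25 s; the push ended on a 19.5 N contact limit, with no result returned at hand-in.

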